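# Pop the fume extractor's filter hatch

### The job

Switch the bench fume extractor off by pushing down the raised near end of its rocker switch, then press the front edge of its filter hatch once, right in, and let go, so that the push-latch lets go and the hatch springs up; get out of its way and leave it standing open, without pushing it down again. Use light presses of the fingertips only: grip, pull or lift nothing, and leave the speed dial and everything else on the bench as they are.

Things in the scene. Friction and masses are not known exactly. Their poses are not given: they have to be found in the camera images.
- extractor: Bench fume extractor, white steel box 240 deep (x) x 300 wide (y) x 140 mm high, louvred front, immovable. Origin: centre of its underside, on the bench; x points from its front (robot side) to its back, y to its left, z up; offsets below are along these axes. On its flat top (140 mm up): filter hatch on the left; on the right, front to back, rocker switch, dial, loose spool.
- hatch (a joint): Filter hatch, plain grey plate 108 (x) x 140 (y) x 8 mm lying on the deck (its top 8 mm above the deck), hinged along its far edge, ribbed press pad in the middle of its front edge. Rad: 0 to 0.01 shut and latched, down to -0.068 (stop) pressed in, 1.15 fully open, held there by its spring, front edge 100 mm higher and 45 mm in front of the hinge.
- hatch_press (a point): Spot to press, on top of the hatch, mid-width, 14 mm in from its front edge; moves with it. Shut: 68 mm before and 50 mm left of the extractor's origin, 148 mm up. Push-push latch: pushed down 5 mm or more here (stop at 6.5 mm, 2 to 3 N) and let go, the hatch swings up by itself in about 1 s; the hand must rise out of its way. Pushed right down again it would latch shut.
- hatch_hinge (a point): Middle of the hatch's hinge axis (the axis lies along the extractor's y), 28 mm behind and 50 mm to the left of the extractor's origin, 144 mm above the bench.
- rocker (a joint): The black rocker switch, 44 (x) x 28 mm (y), in a black bezel 54 x 38 x 3 mm at the front right of the deck, centre 70 mm before and 85 mm to the right of the extractor's origin. Value in rad: +0.2 on (near end up, as at the start), -0.2 off (near end down). It snaps over the middle; about 2 N on the near end does it.
- rocker_near (a point): The spot to press on the switch: on the sloping face of its near half, 6 mm in from the near end, on the middle line; moves with the rocker. When on it stands about 15 mm above the deck, and goes down about 6 mm to off.
- dial_mark (a point): White pointer mark on the rim of the round black speed dial (30 mm across, 14 mm high, axis upright, level with the extractor's origin along x and 85 mm to its right). The dial turns easily and must be left as set.
- spool: Blue thread spool, 28 mm across, 35 mm high, standing loose on the rear right of the deck. Origin at the centre of its underside.
- glue_bottle: Amber squeeze bottle with a red spout, 56 mm across, 174 mm high in all, standing beside the front of the extractor on its left or right. Origin at the centre of its underside.
- paint_jar: Edge-paint jar with a black cap, 54 mm across, 62 mm high, standing on the other side. Origin at the centre of its underside.
- glue_roller: Hand glue roller lying right of the extractor, handle towards the back: yellow roller 34 mm across and 50 mm wide, white handle, 162 mm long in all. Origin under the roller's middle on the bench.
- steel_rule: Steel rule 25 x 315 x 3 mm lying flat in front of the extractor. Origin at the centre of its underside.
- wood_block: Wooden block 45 x 95 x 32 mm lying before the extractor on the right. Origin at the centre of its underside.
- spare_filter: Spare filter, a cardboard frame 104 x 136 x 30 mm with a black top, lying left of the extractor. Origin at the centre of its underside.

How it is judged:
By the outcome, as a careful person would: the job done as asked, in the order asked, and still so for the second after the job is handed in, with the robot touching nothing.
It also fails if it takes over 42 s, if anything falls off the work surface, if the arm or the gripper's body presses on something with over 40 N, if the wrist force passes 120 N, or if a joint passes its speed limit or range.

### The arm

A 6-joint arm with a two-finger parallel gripper is mounted at the origin on the work surface. World frame = base frame: x ahead of the robot, y to its left, z up, the work surface at z = 0. Lengths are in m, angles in degrees, forces in N, time in s.
With the tool pointing down it reaches from about 0.35 to 0.875 m from the base axis. Payload 4.2 kg.
Tool frame: the origin (TCP) lies midway between the tips of the shut fingers; the grasp point (between the pads) lies 19 mm behind it; z points along the fingers, y is the line along which they close (so a half turn about z gives the same grasp; the last joint's range is limited). The gripper opens to 87 mm and grips with 3 to 60 N. Pads are 19 mm wide; open, the fingers measure 117 mm over their backs; the gripper's body (75 mm by 190 mm) begins 51 mm behind the grasp point.
Start: joints at [90.905, 22.042, 0.453, 0, -68.411, -14.817], TCP at [0.15, 0.607, 0.196] pointing down, gripper open.
Joint ranges: [-179.83, 179.83], [-69.29, 118.12], [-61.27, 80.66], [-181.25, 117.63], [-171.15, -9.14], [-177.46, 177.46]. Speed limits (degrees/s): [159.86, 159.86, 180, 180, 180, 180].

### API

Orientations are given as a 3x3 rotation matrix whose columns are the frame's x, y, z axes.
In Python, from station import r, cams gives the robot as it stands.
- The arm moves only by the tool play_rows, never from a script. Its argument "commands" is text: rows parted by semicolons, each of 6 numbers parted by spaces: the shift along the world's x, y, z normalised to -1 to 1, where 1 is 30 mm, then the turn, a rotation vector about the world's x, y, z normalised to -1 to 1, where 1 is 0.15 rad. A call has 1 to 20 rows; each row shifts and turns the commanded pose from where the row before left it; what a row does not reach is not made up. A row lasts 1/10 s, in which the tool goes at most 50 mm and 8.59 degrees, less where a joint would pass 70% of its speed; a pose out of reach is approached as far as the arm can. A call with a number of a shift or a turn outside -1 to 1 is refused whole. A call with a gripper value outside its range is refused whole. "grip" is the finger opening in mm, from 0 to 87, set as the call begins (left out, the last holds). The fingers move at their own pace and stop on an object; the grip force is fixed at half the most. Time passes only in rows, so rows that do not move let the fingers close. It gives the time, the measured TCP pose, the force, the opening and the grip force at its end, in the units of the state.
- r.sense(): the state, without advancing time (a new reading comes with each control period).
- cams.capture(name): name is "side" or "top"; returns (picture, depth): 400x640x3 uint8, blue, green, red; 400x640 float32, m along the optical axis (not along the pixel's ray), 0 where there is no reading.
- cams.camera_info(name): a dict with "mtx" (3x3 intrinsics, pixels), "R" (3x3) and "t" (3): a world point X has camera coordinates R X + t. Camera axes: x right, y down, z forward; pixel columns grow to the right and rows downward; lengths in m; the calibration is good to about 2 mm. A picture is of the moment at which its call begins. camera_info takes no time and is no camera call.
- r.finish_job(): hands the job in; it is judged then, once.
The state is a dict: "time_s": time; "joints": joint angles; "joint_velocities": joint speeds; "effort": joint torques, N m; "tcp_pos": TCP position; "ee_rot": TCP orientation; "wrist_force": force on the tool from outside, world axes, zero at the start; "moment": the same for the moment, N m; "gripper_width": opening from 0.0 (shut) to 1.0 (fully open); "gripper_force": force on a finger pad.
Only numpy, scipy, OpenCV 4.12 (cv2) and the standard library are available. Lean on these libraries where they do the work, as an engineer would, in place of code of your own. Each camera call takes 0.05 s, during which the arm holds its last target. There are 200 camera calls.

## Working session

There is one attempt and no reset: what is moved stays moved. The work goes in short steps, Python scripts to look and compute and a tool call to move; the robot and the scene stay as the last step left them, time stands still between calls to the robot, and variables do not carry over. Pictures are saved under pics/ and viewed, at most 10 in all, crops included, and the job is handed in when it is done.

Besides the shell and the picture viewer there is one more tool, called after "Request:" by a JSON object that holds its "name" and its "arguments", one argument or row to a line. play_rows: Moves the arm, as the interface text tells. Scaled input: -1 to 1 covers 30 mm each way for a shift and 0.15 rad each way for a turn. Its arguments: {"type":"object","properties":{"commands":{"type":"string"},"grip":{"type":"number"}},"required":["commands"]}

```bash
mkdir -p pics && python3 - <<'E'
from station import r, cams
import cv2, numpy as np
for n in ("top","side"):
    im,d=cams.capture(n); cv2.imwrite(f"pics/{n}0.png",im); np.save(f"pics/{n}0.npy",d)
    c=cams.camera_info(n); print(n,np.round(c["mtx"],1).tolist(),np.round(-c["R"].T@c["t"],3),np.round(c["R"],3).tolist())
s=r.sense(); print(s["time_s"],s["tcp_pos"],np.round(s["ee_rot"],3).tolist(),s["gripper_width"])
E
```

```text
top [[421.3, 0.0, 321.9], [0.0, 421.3, 197.3], [0.0, 0.0, 1.0]] [0.367 0.066 1.024] [[-0.014, -1.0, 0.021], [-0.98, 0.01, -0.198], [0.198, -0.023, -0.98]]
side [[362.7, 0.0, 318.9], [0.0, 362.7, 200.8], [0.0, 0.0, 1.0]] [0.394 0.862 0.661] [[-0.981, -0.193, 0.005], [-0.109, 0.533, -0.839], [0.16, -0.824, -0.544]]
0.1 [0.15007969 0.60610222 0.19527936] [[0.971, -0.241, -0.0], [-0.241, -0.971, -0.002], [0.0, 0.002, -1.0]] 1.0003961986409406
```

View pics/top0.png

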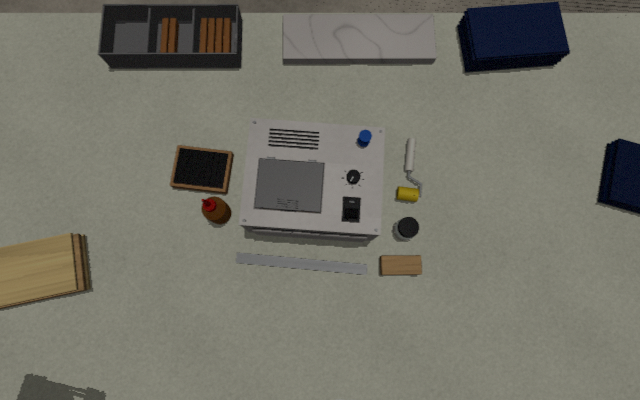

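View pics/side0.png

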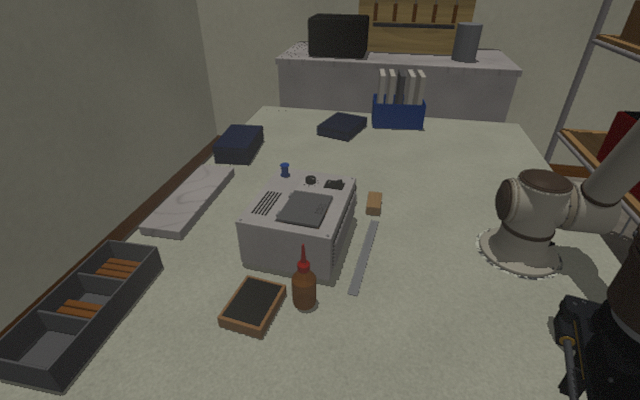

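The top view shows the extractor deck from about (245,122) to (384,236). The hatch is at (258-324,160-212) with its press pad near (288,205). The rocker is at (351,209), the dial at (353,177), and the bottle is to the left at (215,209). Next I'll measure these by masks.

```bash
cat > h.py <<'E'
import cv2, numpy as np
from station import r, cams
def ray(n,uv,z):
    c=cams.camera_info(n); R=np.array(c["R"]);t=np.array(c["t"]);o=-R.T@t
    d=R.T@np.linalg.inv(c["mtx"])@np.array([uv[0],uv[1],1.]); return o+d*(z-o[2])/d[2]
def pix(n,X):
    c=cams.camera_info(n); p=np.array(c["mtx"])@(np.array(c["R"])@X+np.array(c["t"])); return p[:2]/p[2]
E
python3 - <<'E'
from h import *
im=cv2.imread("pics/top0.png"); d=np.load("pics/top0.npy"); g=cv2.cvtColor(im,cv2.COLOR_BGR2GRAY)
print("grey deck/hatch/rocker", g[150,260],g[185,290],g[210,351],g[177,353])
c=cams.camera_info("top"); R=np.array(c["R"]);t=np.array(c["t"])
def dp(u,v): return R.T@(np.linalg.inv(c["mtx"])@np.array([u,v,1.])*d[v,u]-t)
for q in ((255,145),(340,150),(290,185),(300,170),(335,215)): print(q,np.round(dp(*q),3))
def rep(name,mask,z,box):
    m=np.zeros_like(g); x0,y0,x1,y1=box; m[y0:y1,x0:x1]=mask[y0:y1,x0:x1]
    cs,_=cv2.findContours(m,cv2.RETR_EXTERNAL,cv2.CHAIN_APPROX_NONE); k=max(cs,key=cv2.contourArea)
    W=np.array([ray("top",p[0],z)[:2]*1000 for p in k],np.float32)
    rc=cv2.minAreaRect(W); print(name,np.round(rc[0],1),np.round(rc[1],1),round(rc[2],2),cv2.boundingRect(k))
    return rc
u8=lambda b:(b*255).astype(np.uint8)
lo=int((int(g[150,260])+int(g[185,290]))/2)
rep("hatch",u8(g<lo),.148,(250,156,330,216))
rep("bezel",u8(g<60),.143,(336,194,368,226))
rep("dial",u8(g<60),.154,(340,165,368,190))
rep("deck",cv2.morphologyEx(u8(g>lo),cv2.MORPH_CLOSE,np.ones((3,3))),.14,(240,115,392,240))
z=cv2.resize(im[115:245,235:395],None,fx=4.5,fy=4.5,interpolation=cv2.INTER_CUBIC); z=cv2.convertScaleAbs(z,alpha=1.5); cv2.imwrite("pics/z.png",z)
E
```

```text
grey deck/hatch/rocker 134 81 9 97
(255, 145) [0.664 0.19  0.14 ]
(340, 150) [0.651 0.004 0.142]
(290, 185) [0.572 0.113 0.148]
(300, 170) [0.604 0.091 0.149]
(335, 215) [0.507 0.018 0.14 ]
hatch [572.8 114.5] [143.4 116.2] 85.2 (254, 157, 71, 57)
bezel [519.3 -16.4] [36.4 52.4] 85.67 (342, 197, 19, 25)
dial [587.5 -21.7] [25.7 28.8] 88.52 (347, 170, 13, 14)
deck [594.2  56.7] [336.7 277.6] 89.69 (240, 115, 152, 125)
```

View pics/z.png

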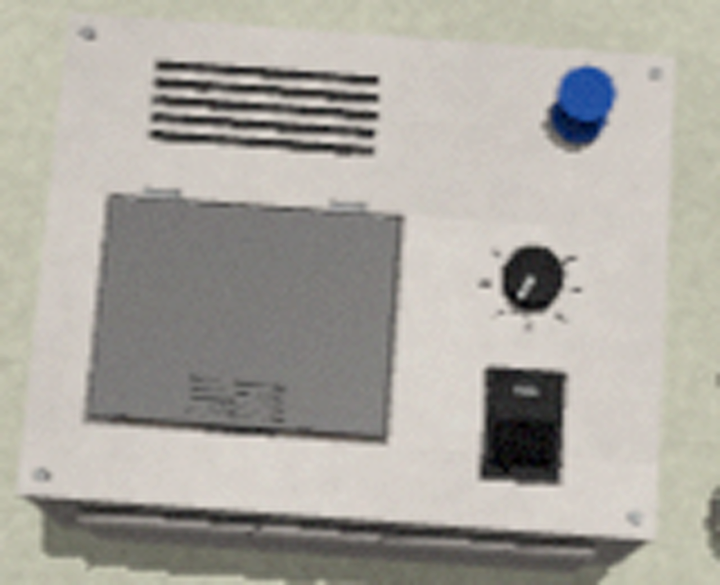

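Origin estimates from the rocker, dial and hatch agree to about 2 mm: extractor origin ≈ (595.7, 62.7) mm, yaw ≈ -4.5°. That puts rocker_near at about (503, -15, 155) and hatch_press at about (532, 118, 148). I'll rise first, then move across with the fingers shut.

Request:
{"name": "play_rows", "arguments": {
  "commands": "0 0 0.9 0 0 0;0 0 0.9 0 0 0;0 0 0.9 0 0 0.54;0.49 -0.86 0 0 0 0.54;0.49 -0.86 0 0 0 0;0.49 -0.86 0 0 0 0;0.49 -0.86 0 0 0 0;0.49 -0.86 0 0 0 0;0.49 -0.86 0 0 0 0;0.49 -0.86 0 0 0 0;0.49 -0.86 0 0 0 0;0.49 -0.86 0 0 0 0;0.49 -0.86 0 0 0 0;0.49 -0.86 0 0 0 0;0.49 -0.86 0 0 0 0;0.49 -0.86 0 0 0 0;0.49 -0.86 0 0 0 0;0.49 -0.86 0 0 0 0;0.49 -0.86 0 0 0 0;0.49 -0.86 0 0 0 0",
  "grip": 0
}}

```text
time_s: 2.1
tcp_pos: [0.4003, 0.1668, 0.277]
ee_rot: [[0.997, -0.081, -0.001], [-0.081, -0.997, -0.0], [-0.001, 0.0, -1.0]]
wrist_force: [0.7, -0.4, 1.0]
gripper_width: 0.005
gripper_force: 0.0
```

Request:
{"name": "play_rows", "arguments": {
  "commands": "0.48 -0.866 0 0 0 0;0.48 -0.866 0 0 0 0;0.48 -0.866 0 0 0 0;0.48 -0.866 0 0 0 0;0.48 -0.866 0 0 0 0;0.48 -0.866 0 0 0 0;0.48 -0.866 0 0 0 0;0 0 -0.6 0 0 0;0 0 -0.6 0 0 0;0 0 -0.6 0 0 0;0 0 -0.6 0 0 0;0 0 -0.6 0 0 0;0 0 -0.3 0 0 0;0 0 0 0 0 0;0 0 0 0 0 0"
}}

```text
time_s: 3.6
tcp_pos: [0.5014, -0.0138, 0.1788]
ee_rot: [[0.997, -0.08, 0.001], [-0.08, -0.997, -0.0], [0.001, 0.0, -1.0]]
wrist_force: [-0.5, 0.1, 0.0]
gripper_width: 0.002
gripper_force: 0.0
```

```bash
python3 - <<'E'
from h import *
s=r.sense(); print(s["tcp_pos"],s["wrist_force"])
im,d=cams.capture("side"); p=pix("side",s["tcp_pos"]); q=pix("side",np.array([.5032,-.0151,.155])); print(p,q)
a=cv2.resize(im[140:240,280:400],None,fx=5,fy=5,interpolation=cv2.INTER_CUBIC); cv2.imwrite("pics/s1.png",cv2.convertScaleAbs(a,alpha=1.6))
E
```

```text
[ 0.50136584 -0.01380694  0.17877926] [-0.45081224  0.10503394  0.0215978 ]
[341.41819309 174.01838903] [340.50649086 181.20840898]
```

View pics/s1.png

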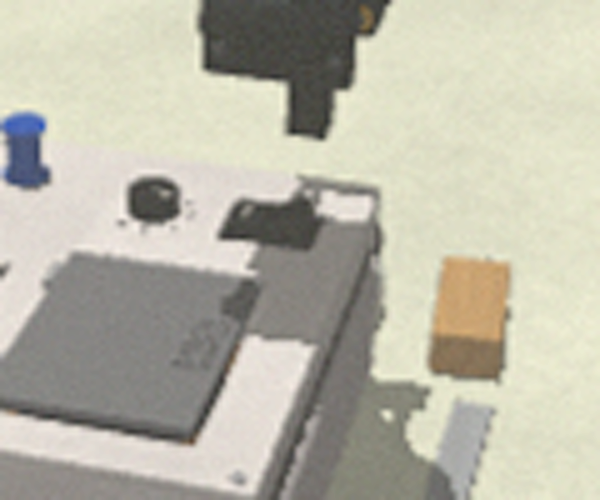

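The fingertip is seen at about (341,167), directly above the rocker's near end at about (340,181), though roughly 7 px higher than the TCP projects. I'll come down carefully and watch the force.

Request:
{"name": "play_rows", "arguments": {
  "commands": "0 -0.04 -0.2 0 0 0;0 0 -0.2 0 0 0;0 0 -0.15 0 0 0;0 0 0 0 0 0"
}}

```text
time_s: 4.05
tcp_pos: [0.5003, -0.0152, 0.1608]
ee_rot: [[0.997, -0.081, -0.002], [-0.081, -0.997, -0.0], [-0.002, 0.0, -1.0]]
wrist_force: [0.7, -0.1, -0.0]
gripper_width: 0.008
gripper_force: 0.0
```

```bash
python3 - <<'E'
from h import *
s=r.sense(); print(s["tcp_pos"],s["wrist_force"])
im,d=cams.capture("side"); print(pix("side",s["tcp_pos"]))
c=cams.camera_info("side");R=np.array(c["R"]);t=np.array(c["t"])
for v in range(160,190,2): print(v,[tuple(np.round(R.T@(np.linalg.inv(c["mtx"])@np.array([u,v,1.])*d[v,u]-t),3)*1000) for u in (340,342)],im[v,341])
E
```

```text
[ 0.50029946 -0.01516131  0.16083687] [ 0.65616079 -0.11116143 -0.03460246]
[341.61787982 179.48419729]
160 [(np.float64(495.0), np.float64(76.0), np.float64(266.0)), (np.float64(490.0), np.float64(76.0), np.float64(267.0))] [40 48 48]
162 [(np.float64(495.0), np.float64(78.0), np.float64(262.0)), (np.float64(490.0), np.float64(76.0), np.float64(261.0))] [45 47 49]
164 [(np.float64(505.0), np.float64(-5.0), np.float64(214.0)), (np.float64(500.0), np.float64(-2.0), np.float64(216.0))] [41 45 46]
166 [(np.float64(505.0), np.float64(-4.0), np.float64(208.0)), (np.float64(500.0), np.float64(-4.0), np.float64(209.0))] [40 42 42]
168 [(np.float64(505.0), np.float64(-4.0), np.float64(202.0)), (np.float64(499.0), np.float64(-5.0), np.float64(202.0))] [43 46 47]
170 [(np.float64(505.0), np.float64(-6.0), np.float64(195.0)), (np.float64(499.0), np.float64(-4.0), np.float64(197.0))] [41 46 48]
172 [(np.float64(505.0), np.float64(-6.0), np.float64(189.0)), (np.float64(499.0), np.float64(-6.0), np.float64(190.0))] [41 43 43]
174 [(np.float64(546.0), np.float64(-334.0), np.float64(2.0)), (np.float
[... 298 characters left out ...]
), np.float64(140.0))] [ 93  99 101]
180 [(np.float64(505.0), np.float64(-15.0), np.float64(158.0)), (np.float64(503.0), np.float64(-49.0), np.float64(140.0))] [42 45 47]
182 [(np.float64(504.0), np.float64(-10.0), np.float64(155.0)), (np.float64(501.0), np.float64(-31.0), np.float64(144.0))] [42 47 47]
184 [(np.float64(503.0), np.float64(-2.0), np.float64(153.0)), (np.float64(499.0), np.float64(-20.0), np.float64(143.0))] [40 44 45]
186 [(np.float64(503.0), np.float64(-6.0), np.float64(145.0)), (np.float64(498.0), np.float64(-9.0), np.float64(143.0))] [41 45 46]
188 [(np.float64(501.0), np.float64(5.0), np.float64(145.0)), (np.float64(497.0), np.float64(-4.0), np.float64(140.0))] [39 41 43]
```

Request:
{"name": "play_rows", "arguments": {
  "commands": "0 0 -0.1 0 0 0;0 0 -0.1 0 0 0;0 0 -0.1 0 0 0;0 0 0 0 0 0"
}}

```text
time_s: 4.5
tcp_pos: [0.5006, -0.0151, 0.1522]
ee_rot: [[0.997, -0.081, -0.001], [-0.081, -0.997, -0.0], [-0.001, 0.0, -1.0]]
wrist_force: [-0.1, -0.0, 1.0]
gripper_width: 0.003
gripper_force: 0.0
```

```bash
python3 - <<'E'
from h import *
s=r.sense(); print(s["tcp_pos"],s["wrist_force"])
im,d=cams.capture("side"); im2,_=cams.capture("top")
a=cv2.resize(im[145:215,300:400],None,fx=5,fy=5,interpolation=cv2.INTER_NEAREST)
b=cv2.resize(im2[170:240,300:400],None,fx=5,fy=5,interpolation=cv2.INTER_NEAREST)
cv2.imwrite("pics/s2.png",cv2.resize(cv2.convertScaleAbs(np.hstack([a,b]),alpha=1.8),(800,280)))
E
```

```text
[ 0.50056057 -0.0150685   0.15220806] [-0.11700314 -0.01846095  1.00846537]
```

View pics/s2.png

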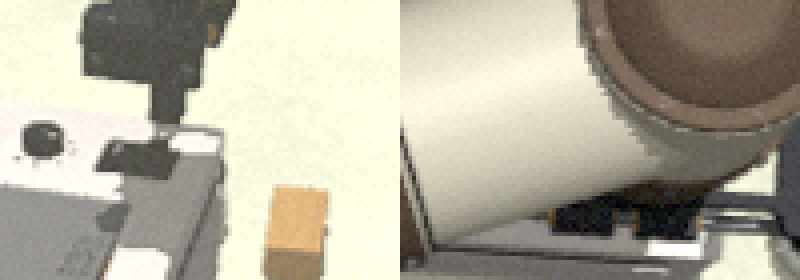

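The fingertips still show clear of the rocker, with the tip at about (342,175) and the rocker top at about (343,181). I'll keep going down in small steps.

Request:
{"name": "play_rows", "arguments": {
  "commands": "0 0 -0.07 0 0 0;0 0 -0.07 0 0 0;0 0 -0.07 0 0 0;0 0 0 0 0 0"
}}

```text
time_s: 5.0
tcp_pos: [0.5007, -0.015, 0.1461]
ee_rot: [[0.997, -0.081, -0.001], [-0.081, -0.997, -0.0], [-0.001, 0.0, -1.0]]
wrist_force: [-0.0, 0.2, 0.2]
gripper_width: 0.006
gripper_force: 0.0
```

```bash
cat > chk.py <<'E'
from h import *
s=r.sense(); print(np.round(s["tcp_pos"],4),np.round(s["wrist_force"],2),np.round(s["moment"],2))
im,d=cams.capture("side"); c=cams.camera_info("side");R=np.array(c["R"]);t=np.array(c["t"])
g=im.mean(2)
for u in (338,340,342,344):
    print(u,[(v,*(np.round(R.T@(np.linalg.inv(c["mtx"])@np.array([u,v,1.])*d[v,u]-t),3)*1000)[1:].astype(int),int(g[v,u])) for v in range(170,192,2)])
E
python3 chk.py
```

```text
[ 0.5007 -0.015   0.1461] [-0.02  0.17  0.16] [ 0.02 -0.01  0.04]
338 [(170, np.int64(-7), np.int64(194), 38), (172, np.int64(-3), np.int64(190), 41), (174, np.int64(-5), np.int64(183), 45), (176, np.int64(-9), np.int64(174), 38), (178, np.int64(-57), np.int64(141), 104), (180, np.int64(-19), np.int64(156), 45), (182, np.int64(-7), np.int64(156), 45), (184, np.int64(-2), np.int64(153), 43), (186, np.int64(-5), np.int64(145), 41), (188, np.int64(4), np.int64(144), 47), (190, np.int64(11), np.int64(142), 76)]
340 [(170, np.int64(-6), np.int64(195), 44), (172, np.int64(-4), np.int64(190), 47), (174, np.int64(-2), np.int64(185), 44), (176, np.int64(-1), np.int64(179), 42), (178, np.int64(-58), np.int64(141), 77), (180, np.int64(-17), np.int64(158), 47), (182, np.int64(-9), np.int64(156), 45), (184, np.int64(-4), np.int64(153), 44), (186, np.int64(-7), np.int64(144), 46), (188, np.int64(3), np.int64(144), 49), (190, np.int64(8), np.int64(140), 75)]
342 [(170, np.int64(-4), np.int64(197), 47), (172, np.int64(-1), np.int64(192), 43), (174, np.int64(-7), np.int64(183), 44), (176, np.int64(-3), np.int64(179), 42), (178, np.int64(-61), np.int64(140), 75), (180, np.int64(-49), np.int64(140), 108), (182, np.int64(-31), np.int64(144), 67), (184, np.int64(-20), np.int64(144), 41), (186, np.int64(-7), np.int64(145), 44), (188, np.int64(-2), np.int64(141), 50), (190, np.int64(8), np.int64(141), 79)]
344 [(170, np.int64(-2), np.int64(198), 43), (172, np.int64(-4), np.int64(191), 41), (174, np.int64(-4), np.int64(185), 40), (176, np.int64(-4), np.int64(179), 41), (178, np.int64(-59), np.int64(142), 85), (180, np.int64(-51), np.int64(139), 141), (182, np.int64(-35), np.int64(142), 96), (184, np.int64(-27), np.int64(140), 56), (186, np.int64(-15), np.int64(141), 78), (188, np.int64(-4), np.int64(141), 82), (190, np.int64(5), np.int64(140), 85)]
```

Request:
{"name": "play_rows", "arguments": {
  "commands": "0 0 -0.1 0 0 0;0 0 -0.1 0 0 0;0 0 -0.1 0 0 0;0 0 -0.1 0 0 0;0 0 0 0 0 0"
}}

```text
time_s: 5.55
tcp_pos: [0.5005, -0.0151, 0.1339]
ee_rot: [[0.997, -0.081, -0.001], [-0.081, -0.997, -0.0], [-0.001, 0.0, -1.0]]
wrist_force: [0.4, 0.4, -0.2]
gripper_width: 0.004
gripper_force: 0.0
```

```bash
python3 chk.py
```

```text
[ 0.5005 -0.0151  0.1339] [ 0.43  0.4  -0.22] [-0.02 -0.    0.04]
338 [(170, np.int64(75), np.int64(238), 46), (172, np.int64(74), np.int64(232), 42), (174, np.int64(-4), np.int64(183), 36), (176, np.int64(-7), np.int64(175), 40), (178, np.int64(-4), np.int64(171), 39), (180, np.int64(-3), np.int64(165), 42), (182, np.int64(-6), np.int64(157), 45), (184, np.int64(3), np.int64(156), 44), (186, np.int64(-7), np.int64(144), 45), (188, np.int64(5), np.int64(144), 40), (190, np.int64(8), np.int64(140), 75)]
340 [(170, np.int64(74), np.int64(238), 44), (172, np.int64(73), np.int64(232), 43), (174, np.int64(-3), np.int64(184), 44), (176, np.int64(-7), np.int64(176), 44), (178, np.int64(-5), np.int64(171), 46), (180, np.int64(-5), np.int64(165), 43), (182, np.int64(-8), np.int64(157), 43), (184, np.int64(-6), np.int64(151), 45), (186, np.int64(-7), np.int64(144), 45), (188, np.int64(5), np.int64(145), 38), (190, np.int64(11), np.int64(142), 75)]
342 [(170, np.int64(75), np.int64(239), 43), (172, np.int64(75), np.int64(234), 43), (174, np.int64(-4), np.int64(184), 43), (176, np.int64(-2), np.int64(180), 42), (178, np.int64(-1), np.int64(174), 40), (180, np.int64(-5), np.int64(165), 46), (182, np.int64(-32), np.int64(143), 57), (184, np.int64(-21), np.int64(143), 41), (186, np.int64(-9), np.int64(143), 40), (188, np.int64(-1), np.int64(142), 49), (190, np.int64(6), np.int64(140), 81)]
344 [(170, np.int64(75), np.int64(240), 44), (172, np.int64(73), np.int64(233), 40), (174, np.int64(-2), np.int64(186), 40), (176, np.int64(-3), np.int64(179), 43), (178, np.int64(-4), np.int64(173), 41), (180, np.int64(-1), np.int64(168), 50), (182, np.int64(-36), np.int64(141), 66), (184, np.int64(-27), np.int64(140), 53), (186, np.int64(-15), np.int64(140), 75), (188, np.int64(-3), np.int64(142), 79), (190, np.int64(8), np.int64(142), 81)]
```

Request:
{"name": "play_rows", "arguments": {
  "commands": "0 0 -0.05 0 0 0;0 0 -0.05 0 0 0;0 0 -0.05 0 0 0;0 0 -0.05 0 0 0;0 0 0 0 0 0"
}}

```text
time_s: 6.1
tcp_pos: [0.5009, -0.015, 0.1282]
ee_rot: [[0.997, -0.081, 0.0], [-0.081, -0.997, 0.0], [0.0, -0.0, -1.0]]
wrist_force: [0.2, 0.0, 0.5]
gripper_width: 0.005
gripper_force: 0.0
```

Request:
{"name": "play_rows", "arguments": {
  "commands": "0 0 -0.05 0 0 0;0 0 0 0 0 0"
}}

```text
time_s: 6.3
tcp_pos: [0.501, -0.015, 0.1267]
ee_rot: [[0.997, -0.081, -0.0], [-0.081, -0.997, 0.0], [-0.0, -0.0, -1.0]]
wrist_force: [-0.3, -1.4, -0.0]
gripper_width: 0.007
gripper_force: 0.0
```

Request:
{"name": "play_rows", "arguments": {
  "commands": "0 0 -0.05 0 0 0;0 0 0 0 0 0"
}}

```text
time_s: 6.5
tcp_pos: [0.5008, -0.015, 0.1252]
ee_rot: [[0.997, -0.081, -0.0], [-0.081, -0.997, -0.0], [-0.0, 0.0, -1.0]]
wrist_force: [0.1, -0.1, 0.2]
gripper_width: 0.005
gripper_force: 0.0
```

```bash
python3 chk.py
```

```text
[ 0.5008 -0.015   0.1252] [ 0.07 -0.15  0.19] [-0.02 -0.04  0.  ]
338 [(170, np.int64(76), np.int64(238), 44), (172, np.int64(74), np.int64(232), 40), (174, np.int64(73), np.int64(226), 45), (176, np.int64(-6), np.int64(176), 41), (178, np.int64(-6), np.int64(170), 41), (180, np.int64(-7), np.int64(163), 44), (182, np.int64(-5), np.int64(157), 42), (184, np.int64(-5), np.int64(151), 42), (186, np.int64(2), np.int64(149), 42), (188, np.int64(3), np.int64(143), 47), (190, np.int64(9), np.int64(140), 77)]
340 [(170, np.int64(76), np.int64(239), 45), (172, np.int64(76), np.int64(234), 43), (174, np.int64(74), np.int64(227), 44), (176, np.int64(-3), np.int64(178), 43), (178, np.int64(-4), np.int64(172), 43), (180, np.int64(-4), np.int64(165), 47), (182, np.int64(-6), np.int64(157), 43), (184, np.int64(-3), np.int64(153), 45), (186, np.int64(2), np.int64(149), 47), (188, np.int64(5), np.int64(145), 39), (190, np.int64(7), np.int64(140), 74)]
342 [(170, np.int64(76), np.int64(240), 42), (172, np.int64(73), np.int64(232), 43), (174, np.int64(74), np.int64(227), 41), (176, np.int64(-3), np.int64(179), 45), (178, np.int64(-1), np.int64(174), 40), (180, np.int64(-4), np.int64(166), 44), (182, np.int64(-4), np.int64(159), 43), (184, np.int64(-3), np.int64(154), 43), (186, np.int64(-9), np.int64(144), 39), (188, np.int64(-1), np.int64(142), 51), (190, np.int64(8), np.int64(141), 81)]
344 [(170, np.int64(75), np.int64(240), 42), (172, np.int64(75), np.int64(234), 47), (174, np.int64(75), np.int64(228), 43), (176, np.int64(76), np.int64(223), 45), (178, np.int64(-2), np.int64(174), 41), (180, np.int64(-3), np.int64(167), 40), (182, np.int64(-5), np.int64(159), 42), (184, np.int64(-26), np.int64(141), 55), (186, np.int64(-17), np.int64(139), 78), (188, np.int64(-5), np.int64(140), 84), (190, np.int64(6), np.int64(141), 81)]
```

Request:
{"name": "play_rows", "arguments": {
  "commands": "0 0 -0.05 0 0 0;0 0 0 0 0 0"
}}

```text
time_s: 6.75
tcp_pos: [0.5008, -0.015, 0.1237]
ee_rot: [[0.997, -0.081, -0.0], [-0.081, -0.997, -0.0], [-0.0, 0.0, -1.0]]
wrist_force: [-0.3, 0.7, -0.5]
gripper_width: 0.009
gripper_force: 0.0
```

Request:
{"name": "play_rows", "arguments": {
  "commands": "0 0 -0.05 0 0 0;0 0 0 0 0 0"
}}

```text
time_s: 6.95
tcp_pos: [0.5011, -0.015, 0.1231]
ee_rot: [[0.997, -0.08, 0.0], [-0.08, -0.997, -0.0], [0.0, 0.0, -1.0]]
wrist_force: [-2.1, 0.6, 2.8]
gripper_width: 0.005
gripper_force: 2.1
```

Request:
{"name": "play_rows", "arguments": {
  "commands": "0 0 -0.04 0 0 0;0 0 0 0 0 0"
}}

```text
time_s: 7.15
tcp_pos: [0.5011, -0.0151, 0.1229]
ee_rot: [[0.997, -0.08, 0.001], [-0.08, -0.997, -0.0], [0.001, 0.0, -1.0]]
wrist_force: [-3.7, 1.1, 10.3]
gripper_width: 0.004
gripper_force: 5.2
```

```bash
python3 - <<'E'
from h import *
im,d=cams.capture("side")
a=cv2.resize(im[150:210,300:380],None,fx=8,fy=8,interpolation=cv2.INTER_CUBIC)
cv2.imwrite("pics/s3.png",cv2.convertScaleAbs(a,alpha=2.2))
E
```

```text
(no output)
```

View pics/s3.png

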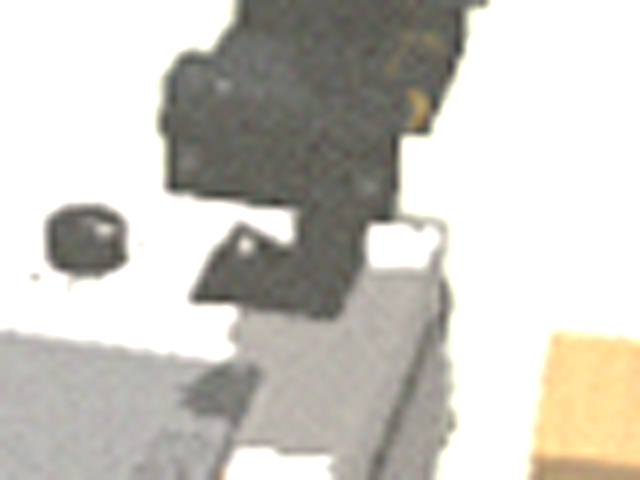

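The rocker's far end now stands up, with a white mark at crop (245,240), and the near end is down. The contact is stiff (10 N), so the switch is off. Contact came at TCP z ≈ 0.123 for a surface at about 0.150, so the tips are about 27 mm above the reported TCP. Now I'll lift and go to the hatch.

Request:
{"name": "play_rows", "arguments": {
  "commands": "0 0 0.7 0 0 0;0 0 0.7 0 0 0;0.17 0.74 0 0 0 0;0.17 0.74 0 0 0 0;0.17 0.74 0 0 0 0;0.17 0.74 0 0 0 0;0.17 0.74 0 0 0 0;0.17 0.74 0 0 0 0;0 0 -0.4 0 0 0;0 0 -0.4 0 0 0;0 0 0 0 0 0;0 0 0 0 0 0"
}}

```text
time_s: 8.4
tcp_pos: [0.531, 0.1172, 0.1386]
ee_rot: [[0.997, -0.081, -0.001], [-0.081, -0.997, -0.001], [-0.001, 0.001, -1.0]]
wrist_force: [-0.1, 0.5, 0.8]
gripper_width: 0.006
gripper_force: 0.0
```

```bash
python3 - <<'E'
from h import *
s=r.sense(); print(np.round(s["tcp_pos"],4),np.round(s["wrist_force"],2))
im,d=cams.capture("side")
x0,y0=280,160
a=cv2.resize(im[y0:y0+75,x0:x0+100],None,fx=7,fy=7,interpolation=cv2.INTER_CUBIC)
a=cv2.convertScaleAbs(a,alpha=1.8)
p=pix("side",np.array([.532,.118,.148])); print(p)
cv2.circle(a,tuple(int(k) for k in (p-[x0,y0]+.5)*7),4,(0,0,255),-1)
cv2.imwrite("pics/s4.png",a)
E
```

```text
[0.531  0.1172 0.1386] [-0.12  0.47  0.83]
[321.46006487 208.26081322]
```

View pics/s4.png

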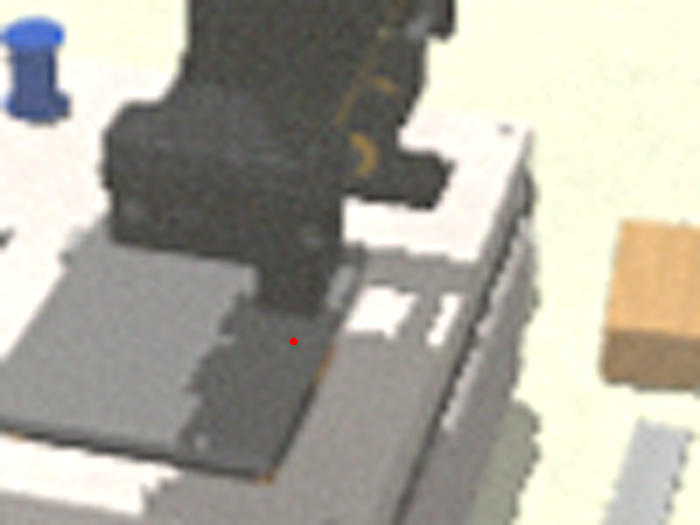

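The tip stands centred over the press pad, at about (322,204) against the target pixel (321,208) and about 17 mm above it. The gripper body is well clear. Now I'll press.

Request:
{"name": "play_rows", "arguments": {
  "commands": "0 0 -0.1 0 0 0;0 0 -0.1 0 0 0;0 0 -0.1 0 0 0;0 0 -0.1 0 0 0;0 0 -0.05 0 0 0;0 0 -0.05 0 0 0;0 0 0 0 0 0"
}}

```text
time_s: 9.15
tcp_pos: [0.5315, 0.1182, 0.124]
ee_rot: [[0.997, -0.081, -0.0], [-0.081, -0.997, -0.0], [-0.0, 0.0, -1.0]]
wrist_force: [-0.4, 0.1, -0.3]
gripper_width: 0.005
gripper_force: 0.0
```

Request:
{"name": "play_rows", "arguments": {
  "commands": "0 0 -0.05 0 0 0;0 0 -0.05 0 0 0;0 0 0 0 0 0"
}}

```text
time_s: 9.45
tcp_pos: [0.5317, 0.1183, 0.1214]
ee_rot: [[0.997, -0.081, 0.0], [-0.081, -0.997, 0.0], [0.0, -0.0, -1.0]]
wrist_force: [-0.3, 0.2, 1.5]
gripper_width: 0.007
gripper_force: 0.6
```

Request:
{"name": "play_rows", "arguments": {
  "commands": "0 0 -0.05 0 0 0;0 0 0 0 0 0"
}}

```text
time_s: 9.65
tcp_pos: [0.5317, 0.1183, 0.1198]
ee_rot: [[0.997, -0.081, 0.0], [-0.081, -0.997, 0.0], [0.0, -0.0, -1.0]]
wrist_force: [-0.1, 0.6, 1.2]
gripper_width: 0.005
gripper_force: 0.9
```

In contact. I'll press on towards the stop.

Request:
{"name": "play_rows", "arguments": {
  "commands": "0 0 -0.05 0 0 0;0 0 -0.05 0 0 0;0 0 0 0 0 0"
}}

```text
time_s: 9.95
tcp_pos: [0.5317, 0.1183, 0.1166]
ee_rot: [[0.997, -0.081, 0.0], [-0.081, -0.997, 0.0], [0.0, -0.0, -1.0]]
wrist_force: [-0.3, 0.5, 1.8]
gripper_width: 0.008
gripper_force: 1.2
```

Request:
{"name": "play_rows", "arguments": {
  "commands": "0 0 -0.04 0 0 0;0 0 0 0 0 0"
}}

```text
time_s: 10.15
tcp_pos: [0.5317, 0.1183, 0.1159]
ee_rot: [[0.997, -0.08, 0.0], [-0.08, -0.997, -0.0], [0.0, -0.0, -1.0]]
wrist_force: [-1.6, -0.4, 4.0]
gripper_width: 0.004
gripper_force: 2.0
```

Request:
{"name": "play_rows", "arguments": {
  "commands": "0 0 -0.03 0 0 0;0 0 0 0 0 0"
}}

```text
time_s: 10.35
tcp_pos: [0.5317, 0.1183, 0.1158]
ee_rot: [[0.997, -0.08, 0.001], [-0.08, -0.997, 0.0], [0.001, -0.0, -1.0]]
wrist_force: [-3.2, 0.2, 7.9]
gripper_width: 0.006
gripper_force: 4.0
```

It's at the stop. I'll release, rising and withdrawing towards the robot.

Request:
{"name": "play_rows", "arguments": {
  "commands": "0 0 1 0 0 0;-0.6 0 1 0 0 0;-0.9 0 1 0 0 0;-0.9 0 1 0 0 0;-0.9 0 1 0 0 0;-0.5 0 1 0 0 0;0 0 0 0 0 0;0 0 0 0 0 0;0 0 0 0 0 0;0 0 0 0 0 0;0 0 0 0 0 0;0 0 0 0 0 0;0 0 0 0 0 0;0 0 0 0 0 0"
}}

```text
time_s: 11.75
tcp_pos: [0.4176, 0.1182, 0.2945]
ee_rot: [[0.997, -0.081, -0.0], [-0.081, -0.997, -0.0], [-0.0, 0.0, -1.0]]
wrist_force: [-0.3, -0.7, 0.1]
gripper_width: 0.007
gripper_force: 0.0
```

```bash
python3 - <<'E'
from h import *
s=r.sense(); print(s["time_s"],np.round(s["tcp_pos"],4),np.round(s["wrist_force"],2))
im,d=cams.capture("side"); im2,_=cams.capture("top")
a=im[110:330,180:430]; b=im2[90:310,170:430]
cv2.imwrite("pics/end.png",cv2.resize(cv2.convertScaleAbs(np.hstack([a,b]),alpha=1.7),(800,345),interpolation=cv2.INTER_CUBIC))
E
```

```text
11.75 [0.4176 0.1182 0.2945] [-0.26 -0.73  0.07]
```

View pics/end.png

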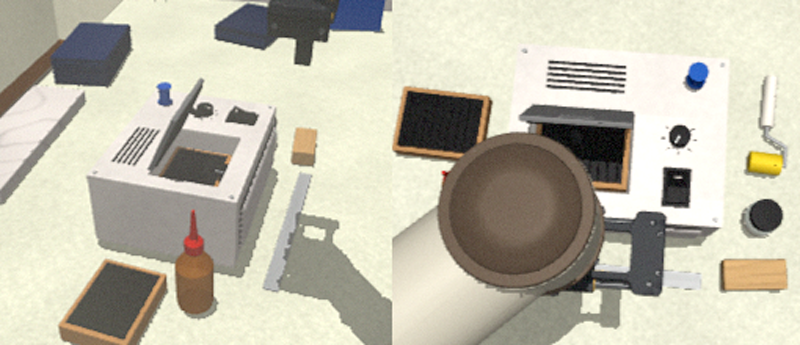

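The hatch stands open at side crop (180,125). The rocker is off with its far end up, and the dial mark, spool and loose items are where they were. The hand is clear, so I'll hand in.

```bash
python3 -c "
from station import r
print(r.finish_job())"
```

```text
the job is handed in; nothing more can be done
None
```

The extractor is switched off, the filter hatch has sprung open and is standing open, the dial and everything else look undisturbed, and the job was handed in at about 12 s.

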